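# Load the bottle tray into its carrier and lift it level

## Robot

A 7-joint arm with a two-finger parallel gripper is mounted at the origin on a cart in front of the work surface, level with it; the furniture and walls round the work are solid. World frame = base frame: x ahead of the robot, y to its left, z up, the work surface at z = 0. Lengths are in m, angles in rad, forces in N, time in s.
With the tool pointing down it reaches from about 0.35 to 0.9 m from the base axis. Payload 8.1 kg.
Tool frame: the origin (TCP) lies on the centre line of the jaws, within the pads' length; the fingertips stand 14 mm ahead of it and the grasp point (between the pads) lies 5 mm behind it; z points along the fingers, y is the direction in which the jaws open and shut (so a half turn about z gives the same grasp; the last joint's range is limited). The gripper opens to 92 mm and grips with 3 to 60 N. Pads are 19 mm wide; open, the fingers measure 130 mm over their backs; the gripper's body (75 mm by 190 mm) begins 47 mm behind the grasp point.
Start: joints at [-1.35, 0.434, 0.025, 1.573, -0.012, 1.134, -0.075], TCP at [0.199, 0.593, 0.241] pointing down, gripper open.
Joint ranges: [-2.62, 2.62], [-0.44, 2.09], [-1.27, 1.32], [0.08, 2.57], [-1.32, 4.46], [0.12, 2], [-2.74, 2.74]. Speed limits (rad/s): [2.22, 2.22, 3.01, 3.01, 3.14, 3.14, 3.14].

## Interface

Orientations are given as a rotation vector (axis times angle).
In Python, from cell import observe, eyes, arm gives the robot as it stands.
- The arm moves only by the tool step_arm, never from a script. Its argument "series" is a list that holds one entry, the list of rows, each a list of 5 numbers: the finger opening in m, from 0 to 0.0918, then the shift along the world's x, y, z in m, then the turn about the world's z in degrees. In form: [[[hand, dx, dy, dz, spin], ...]]. A call has 1 to 20 rows; each row is the pose to reach, as a shift and turn from the pose measured when the call began; what a row does not reach only later rows make up. A row lasts 1/12 s, in which the tool goes at most 41.7 mm and 7.16 degrees, less where a joint would pass 70% of its speed; a pose out of reach is approached as far as the arm can. A call with a gripper value outside its range is refused whole. The fingers move at their own pace and stop on an object; "squeeze" is the grip in N (left out, the last holds). Time passes only in rows, so rows that repeat a pose let the fingers close. It gives the time, the measured TCP pose, the force and the opening at its end, in the units of the state.
- observe(): the state, without advancing time (a new reading comes with each control period).
- eyes.get_image(name): name is "scene" or "top"; returns (picture, depth): 400x640x3 uint8, red, green, blue; 400x640 float32, m along the optical axis (not along the pixel's ray), 0 where there is no reading.
- eyes.camera_params(name): a dict with "intrinsics" (3x3 intrinsics, pixels), "distortion" ([k1, k2, p1, p2, k3] as OpenCV has them; the pictures are not rectified), "position" and "attitude" of the camera in the world. Camera axes: x right, y down, z forward; pixel columns grow to the right and rows downward; lengths in m; the calibration is good to about 2 mm. A picture is of the moment at which its call begins. camera_params takes no time and is no camera call.
- arm.sign_off(): hands the job in, once; it reports no verdict.
The state is a dict: "clock": time; "joints": joint angles; "dq": joint speeds; "joint_efforts": joint torques, N m; "position": TCP position; "ee_rot": TCP orientation; "force": force on the tool from outside, world axes, zero at the start; "ft_torque": the same for the moment, N m; "width": opening from 0.0 (shut) to 1.0 (fully open).
Only numpy, scipy, OpenCV 4.12 (cv2) and the standard library are available. Lean on these libraries where they do the work, as an engineer would, in place of code of your own. Each camera call takes 0.05 s, during which the arm holds its last target.

## Task

Without lifting it, slide the tray of sample bottles (it has an upright handle to steer it by) along the bench and through the flared mouth of the metal carrier until it is fully home against the back stop. Then pick the carrier up by the middle of its overhead grip, so that the tray drops behind the carrier's retaining lips, and finish while still holding it, steady and level in the air, at least 10 cm clear of the bench and with nothing but the gripper carrying it. Keep all six bottles standing in their pockets and leave the other things on the bench where they are.

Things in the scene. Friction and masses are not known exactly. Their poses are not given: they have to be found in the camera images.
- tray: Loose grey tray, 0.14 kg empty, 3 x 2 open pockets, each with a 40 g bottle. Origin: flat underside, below the middle of the pockets; z up. Pocket part 126 mm along x (-63 to 63), 85 along y, 32 high; its +x end enters the carrier first. At -x a tongue 34 mm wide, 4 mm thick reaches to x = -115 mm and carries the handle. It slides on the bench on its flat underside.
- tray_rim (a point): Middle of the tray's leading (+x) edge at rim height: (63, 0, 30.5) mm in the tray's frame. Along both long sides a rim 3 mm thick sticks out, 29 to 32 mm above the underside, 107 mm over both rims, with bevelled ends. Axes as the tray's.
- tray_grip (a point): Middle of the tray's handle: a black bar with rounded edges, 46 mm long along the tray's x, 14 mm wide along its y, 24 mm high, on two thin steel posts; at (-93.5, 0, 63) mm in the tray's frame, its top at 75 mm. Axes as the tray's. Pinched across its 14 mm width it steers the tray.
- carrier: Loose steel-sheet carrier, 0.32 kg, open at the bottom, on the bench. Origin: bench level below the middle of the overhead handle; z up. Mouth at its -x; the tray slides in along +x with both things' axes parallel. Fully home, the two origins coincide and the tray's leading edge touches the back stop plate at x = 63 mm. Loaded it balances below the handle within 5 mm. Hidden masses vary by 25 %.
- carrier_mouth (a point): Middle of the carrier's mouth, (-73, 0, 30) mm in its frame, where the side channels begin. Each channel takes one tray rim, with 2.5 mm play each side: side plates 112 mm apart inside, 42 mm high, ledge top at z 23 mm, upper flange underside at z 36 mm. Outside the mouth, to x = -92 mm, the plates flare to about 128 mm apart. Axes as the carrier's.
- carrier_lip (a point): Inner side of the retaining lips, (-68, 0, 27) mm in the carrier's frame. One lip, 5 mm long in x, stands on each ledge, top at z 27 mm, 2 mm under the rims of a tray standing on the bench. Raised 6 mm, the carrier takes up the tray by its rims, which, if the tray is home, drop behind the lips with 5 mm play along x. Axes as the carrier's.
- carrier_grip (a point): Middle of the carrier's overhead grip: a black bar with rounded edges, 80 mm long along the carrier's y, 16 mm wide along its x, 22 mm high, on a bent steel rod; at (0, 0, 150) mm in the carrier's frame. Axes as the carrier's.
- bottle0: White bottle with red screw cap, 35 mm across, 74 mm tall, standing in the tray's pocket at (-41, -20.5) mm in the tray's frame. Origin: centre of its underside, 3 mm above the tray's; z along the bottle.
- bottle1: Brown bottle with black screw cap, 34 mm across, 80 mm tall, standing in the tray's pocket at (-41, 20.5) mm in the tray's frame. Origin: centre of its underside, 3 mm above the tray's; z along the bottle.
- bottle2: Brown bottle with black screw cap, 34 mm across, 80 mm tall, standing in the tray's pocket at (0, -20.5) mm in the tray's frame. Origin: centre of its underside, 3 mm above the tray's; z along the bottle.
- bottle3: White bottle with red screw cap, 35 mm across, 74 mm tall, standing in the tray's pocket at (0, 20.5) mm in the tray's frame. Origin: centre of its underside, 3 mm above the tray's; z along the bottle.
- bottle4: Brown bottle with black screw cap, 34 mm across, 80 mm tall, standing in the tray's pocket at (41, -20.5) mm in the tray's frame. Origin: centre of its underside, 3 mm above the tray's; z along the bottle.
- bottle5: White bottle with red screw cap, 35 mm across, 74 mm tall, standing in the tray's pocket at (41, 20.5) mm in the tray's frame. Origin: centre of its underside, 3 mm above the tray's; z along the bottle.
- tube_rack: Bystander: blue tube rack 74 x 224 x 47 mm with small tubes, behind the work. Origin: middle of its underside.
- pipette_violet: Bystander: violet hand pipette, 242 mm long, 25 mm high, lying near the front edge. Origin: middle of its underside.
- petri_dish: Bystander: closed flat round dish, 90 mm across, 16 mm high. Origin: middle of its underside.
- marker: Bystander: black marker pen, 137 mm long, lying near the front edge at the left. Origin: middle of its underside.
Not all that is in view belongs to the job. What is shaped like the bottle0 but yellow is not meant.

How it is judged:
By the outcome, as a careful person would: the job done as asked, in the order asked, and still so for the second after the job is handed in, while the arm keeps its last pose, push and grip.
It also fails if it takes over 64 s, if anything falls off the work surface, if the arm or the gripper's body presses on something with over 40 N, if the wrist force passes 120 N, or if a joint passes its speed limit or range.

## Working session

There is one attempt and no reset: what is moved stays moved. The work goes in short steps, Python scripts to look and compute and a tool call to move; the robot and the scene stay as the last step left them, time stands still between calls to the robot, and variables do not carry over. Pictures are saved under pics/ and viewed, and the job is handed in when it is done.

Besides the shell and the picture viewer there is one more tool, called after ">>>" in YAML: its name, and indented under it one key for each argument. step_arm: Moves the arm, as the interface text tells. Its arguments: {"type":"object","properties":{"series":{"type":"array"},"squeeze":{"type":"number"}},"required":["series"]}

```bash
ls; mkdir -p pics; python3 - <<'E'
from cell import observe, eyes, arm
import cv2, numpy as np
s=observe(); print({k:np.round(v,3).tolist() for k,v in s.items()})
for n in("scene","top"):
    im,d=eyes.get_image(n); cv2.imwrite(f"pics/{n}0.png",im[:,:,::-1]); np.savez(f"{n}0.npz",im=im,d=d)
    print(n,eyes.camera_params(n))
E
```

```text
pics
{'clock': 0.0, 'joints': [-1.35, 0.435, 0.025, 1.574, -0.012, 1.134, -0.075], 'dq': [-0.001, -0.0, 0.0, 0.001, -0.001, 0.0, 0.0], 'joint_efforts': [0.0, -66.785, 0.985, -31.446, -0.061, 0.043, 0.0], 'position': [0.199, 0.592, 0.24], 'ee_rot': [-0.506, -3.1, 0.002], 'force': [0.765, -0.147, -0.377], 'ft_torque': [-0.043, 0.038, -0.011], 'width': 0.997}
scene {'intrinsics': array([[457.97527934,   0.        , 324.65917263],
       [  0.        , 457.97527934, 198.4200297 ],
       [  0.        ,   0.        ,   1.        ]]), 'distortion': array([0.04534344, 0.        , 0.        , 0.        , 0.        ]), 'position': array([0.27351709, 0.71218948, 0.9306323 ]), 'attitude': array([-0.57172653,  2.7388284 , -1.04780511])}
top {'intrinsics': array([[397.37059229,   0.        , 313.94517613],
       [  0.        , 397.37059229, 198.2906457 ],
       [  0.        ,   0.        ,   1.        ]]), 'distortion': array([0.00980522, 0.        , 0.        , 0.        , 0.        ]), 'position': array([0.41255365, 0.03288226, 1.37291411]), 'attitude': array([-2.15268811,  2.15474836, -0.1002132 ])}
```

View pics/scene0.png

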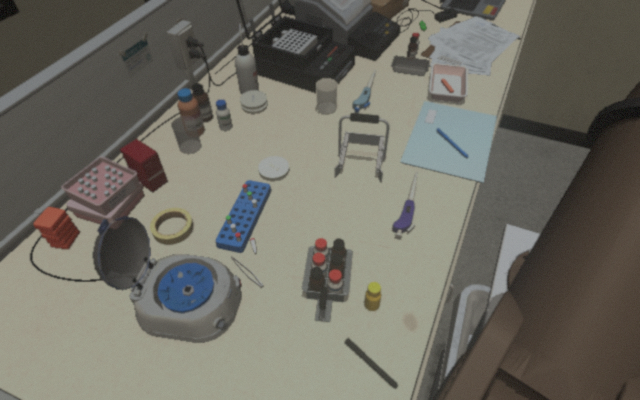

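View pics/top0.png

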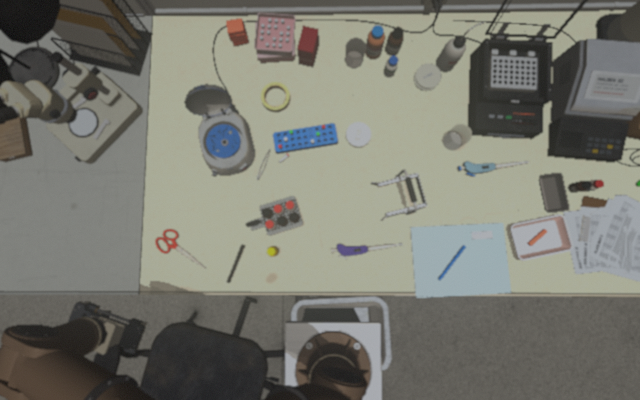

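```bash
cat > h.py <<'E'
import numpy as np, cv2
from scipy.spatial.transform import Rotation as R
from cell import observe, eyes, arm
def cam(n):
    p=eyes.camera_params(n); return p["intrinsics"],p["distortion"],np.array(p["position"]),R.from_rotvec(p["attitude"]).as_matrix()
def ray(n,uv):
    K,D,t,Rm=cam(n); q=cv2.undistortPoints(np.array(uv,float).reshape(-1,1,2),K,D).reshape(-1,2)
    return t,(Rm@np.c_[q,np.ones(len(q))].T).T
def plane(n,uv,z):
    t,r=ray(n,uv); return t+r*((z-t[2])/r[:,2])[:,None]
def proj(n,P):
    K,D,t,Rm=cam(n); rv=cv2.Rodrigues(Rm.T)[0]
    return cv2.projectPoints(np.array(P,float).reshape(-1,3),rv,-Rm.T@t,K,D)[0].reshape(-1,2)
def cloud(n,d):
    v,u=np.mgrid[0:400,0:640]; t,r=ray(n,np.c_[u.ravel(),v.ravel()])
    P=t+r*d.reshape(-1,1); P[d.ravel()==0]=np.nan
    return P.reshape(400,640,3)
def crop(im,u0,v0,u1,v1,k,f):
    cv2.imwrite(f,cv2.resize(im[v0:v1,u0:u1,::-1],None,fx=k,fy=k,interpolation=cv2.INTER_CUBIC))
E
python3 - <<'E'
from h import *
for n in("scene","top"):
    z=np.load(n+"0.npz"); im,d=z["im"],z["d"]
    P=cloud(n,d); np.save(n+"0P.npy",P)
    if n=="scene":
        crop(im,290,90,420,320,2.6,"pics/s_all.png"); pts=[(322,290),(335,272),(365,118),(374,290),(270,165)]
    else:
        crop(im,235,160,435,265,4,"pics/t_all.png"); pts=[(255,223),(280,216),(407,190),(272,251),(358,134)]
    for p in pts: print(n,p,np.round(P[p[1],p[0]],3))
print(proj("scene",[[.4,0,0]]),proj("top",[[.4,0,0],[0,0,0]]))
E
```

```text
scene (322, 290) [0.489 0.252 0.074]
scene (335, 272) [0.481 0.2   0.075]
scene (365, 118) [ 0.577 -0.233  0.156]
scene (374, 290) [0.388 0.207 0.073]
scene (270, 165) [ 0.806 -0.092  0.018]
top (255, 223) [0.479 0.253 0.07 ]
top (280, 216) [0.503 0.172 0.061]
top (407, 190) [ 0.577 -0.23   0.149]
top (272, 251) [0.388 0.195 0.074]
top (358, 134) [ 0.792 -0.094  0.017]
[[394.80142263 237.40494255]] [[331.59292074 247.10408339]
 [332.20609145 369.02811083]]
```

View pics/s_all.png

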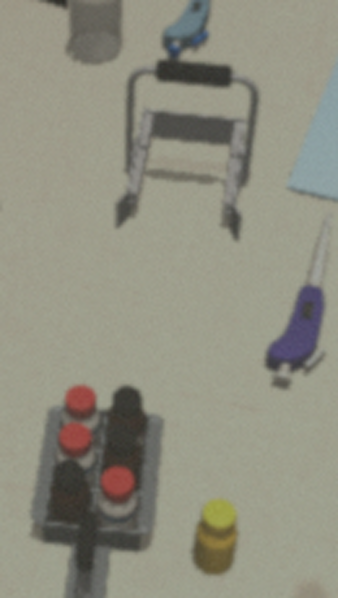

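View pics/t_all.png

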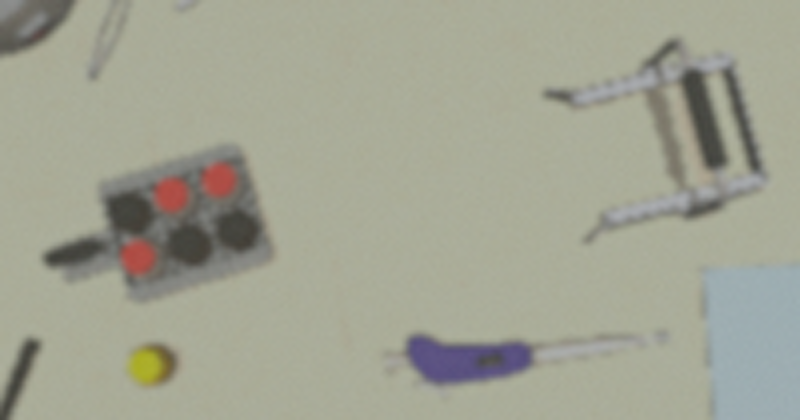

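```bash
cat > cap.py <<'E'
from h import *
def caps(n,im,box):
    # red / black cap blobs
    u0,v0,u1,v1=box; c=im[v0:v1,u0:u1].astype(int)
    hsv=cv2.cvtColor(im[v0:v1,u0:u1],cv2.COLOR_RGB2HSV)
    out={}
    red=((c[...,0]-c[...,1]>50)&(c[...,0]-c[...,2]>50)).astype(np.uint8)
    k,l,st,ce=cv2.connectedComponentsWithStats(red)
    out['red']=[(ce[i]+[u0,v0],st[i,4]) for i in range(1,k) if st[i,4]>15]
    return out
def rigid(A,B):
    a,b=A.mean(0),B.mean(0); A0,B0=A-a,B-b
    th=np.arctan2((A0[:,0]*B0[:,1]-A0[:,1]*B0[:,0]).sum(),(A0*B0).sum())
    M=np.array([[np.cos(th),-np.sin(th)],[np.sin(th),np.cos(th)]])
    return th,b-M@a,M
E
python3 - <<'E'
from cap import *
for n,box in(("top",(235,190,310,245)),("scene",(295,225,365,325))):
    im=np.load(n+"0.npz")["im"]
    o=caps(n,im,box)
    for c,a in o['red']: print(n,c.round(1),a,plane(n,[c],.076)[0].round(4))
    P=np.load(n+"0P.npy")
    # dark elongated handle
    u0,v0,u1,v1=box; g=im[v0:v1,u0:u1].max(2); z=P[v0:v1,u0:u1,2]
    # carrier bar
    bx=(395,165,430,215) if n=="top" else (330,100,400,140)
    u0,v0,u1,v1=bx; g=im[v0:v1,u0:u1].max(2); z=P[v0:v1,u0:u1,2]
    m=((g<75)&(z>.12)).astype(np.uint8)
    ct=max(cv2.findContours(m,cv2.RETR_EXTERNAL,cv2.CHAIN_APPROX_NONE)[0],key=cv2.contourArea)
    r=cv2.minAreaRect(ct); b=cv2.boxPoints(r)+[u0,v0]; print(n,'bar',m.sum(),np.median(z[m>0]),b.round(1).tolist())
    print(plane(n,b,.156).round(4).tolist(), plane(n,[np.array(r[0])+[u0,v0]],.156).round(4))
    Q=P[v0:v1,u0:u1][m>0]; print('cloud',np.median(Q,0).round(4), (np.nanpercentile(Q,[2,98],axis=0)).round(3).tolist())
E
```

```text
top [289.5 204.6] 53 [0.5393 0.1394 0.076 ]
top [277.4 208.3] 55 [0.5269 0.1788 0.076 ]
top [269.  223.7] 52 [0.4765 0.2059 0.076 ]
top bar 58 0.16146615851999346 [[406.1, 179.3], [408.6, 178.5], [414.6, 199.5], [412.1, 200.3]]
[[0.6092, -0.2267, 0.156], [0.6114, -0.2345, 0.156], [0.5462, -0.251, 0.156], [0.544, -0.2433, 0.156]] [[ 0.5776 -0.2389  0.156 ]]
cloud [ 0.5764 -0.2371  0.1615] [[0.545, -0.245, 0.155], [0.609, -0.228, 0.166]]
scene [320.5 242.8] 78 [0.5418 0.1412 0.076 ]
scene [318.4 257.5] 95 [0.5294 0.1803 0.076 ]
scene [334.7 274.7] 106 [0.4783 0.2072 0.076 ]
scene bar 190 0.15633367178213087 [[349.7, 119.6], [350.5, 112.3], [378.5, 115.4], [377.7, 122.7]]
[[0.6117, -0.2101, 0.156], [0.6214, -0.2406, 0.156], [0.5468, -0.2576, 0.156], [0.5384, -0.2271, 0.156]] [[ 0.5794 -0.2338  0.156 ]]
cloud [ 0.5798 -0.2335  0.1563] [[0.546, -0.245, 0.145], [0.614, -0.223, 0.163]]
```

```bash
python3 - <<'E'
from cap import *
# tray from caps
A=np.array([[41,20.5],[0,20.5],[-41,-20.5]])/1e3
for n,box in(("top",(235,190,310,245)),("scene",(295,225,365,325))):
    im=np.load(n+"0.npz")["im"]
    C=[c for c,a in caps(n,im,box)['red']]
    B=plane(n,C,.076)[:,:2]; th,t,M=rigid(A,B); print(n,'caps',np.degrees(th).round(2),t.round(4),(B-(A@M.T+t)).round(4).tolist())
P=np.load("top0P.npy"); im=np.load("top0.npz")["im"]
# tray silhouette in top
u0,v0,u1,v1=240,185,312,245
hsv=cv2.cvtColor(im,cv2.COLOR_RGB2HSV)
for k,(u,v) in {"bench":(320,230),"rim":(263,205),"flange":(385,184),"tongue":(258,227)}.items(): print(k,im[v-1:v+2,u-1:u+2].mean((0,1)).round(),hsv[v,u])
s=np.load("scene0.npz")["im"]
b=im[v0:v1,u0:u1].astype(int); d=b[...,0]-b[...,2]
print(im[225,235:310].tolist()[::4])
z=P[...,2]
for nm,bx in(("tray",(240,185,312,245)),("carr",(365,165,435,225))):
  u0,v0,u1,v1=bx; Q=P[v0:v1,u0:u1]; m=(Q[...,2]>.015)&(Q[...,2]<.06)
  print(nm,m.sum()); 
  vis=np.clip(Q[...,2]/.17*255,0,255).astype(np.uint8); cv2.imwrite(f"pics/{nm}_z.png",cv2.resize(vis,None,fx=8,fy=8,interpolation=0))
crop(im,365,165,435,225,8,"pics/carr_t.png"); crop(im,240,185,312,245,8,"pics/tray_t.png")
E
```

```text
top caps -73.13 [0.5077 0.1727] [[0.0001, -0.0], [-0.0004, 0.0001], [0.0003, -0.0001]]
scene caps -72.67 [0.51   0.1742] [[0.0, 0.0], [-0.0002, -0.0], [0.0001, -0.0]]
bench [171. 172. 152.] [ 30  27 172]
rim [142. 144. 135.] [ 40  11 141]
flange [153. 154. 150.] [ 45   3 152]
tongue [137. 138. 130.] [ 30  11 136]
[[171, 174, 154], [171, 172, 152], [169, 172, 153], [85, 86, 77], [80, 79, 74], [96, 97, 91], [129, 131, 125], [132, 134, 128], [174, 78, 70], [173, 80, 71], [107, 101, 93], [94, 93, 87], [73, 69, 62], [113, 114, 109], [125, 126, 122], [135, 136, 131], [139, 138, 131], [164, 162, 143], [170, 173, 152]]
tray 644
carr 448<stdin>:20: RuntimeWarning: invalid value encountered in cast
```

View pics/carr_z.png

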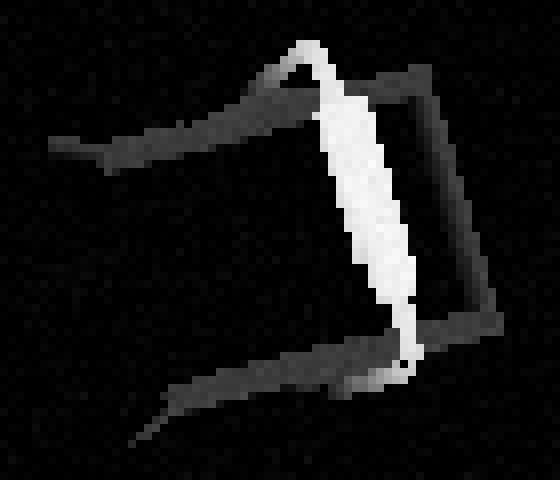

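View pics/carr_t.png

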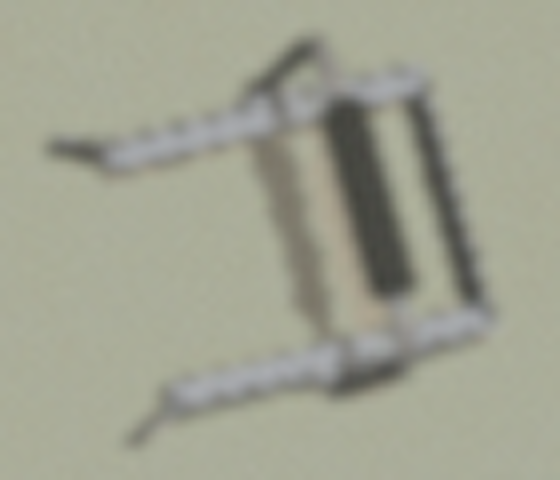

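View pics/tray_t.png

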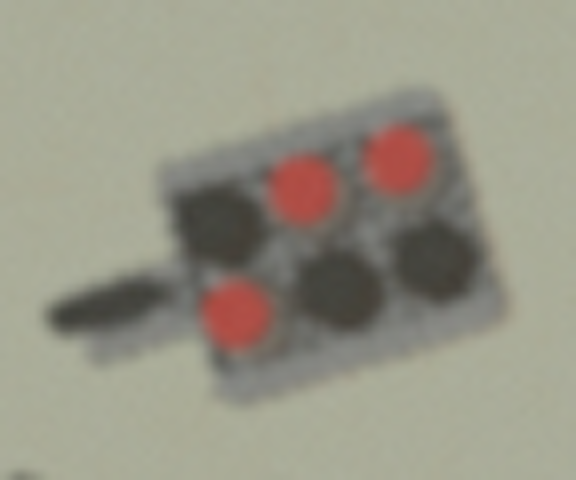

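```bash
cat > meas.py <<'E'
from cap import *
def carrier(P,th0=-75.5,c0=(.577,-.236)):
    Q=P.reshape(-1,3); Q=Q[np.isfinite(Q[:,0])]; c=np.array(c0)
    for it in range(4):
        t=np.radians(th0); M=np.array([[np.cos(t),-np.sin(t)],[np.sin(t),np.cos(t)]])
        L=(Q[:,:2]-c)@M; z=Q[:,2]
        res=[]
        for s in(1,-1):
            m=(abs(L[:,0]+10)<58)&(s*L[:,1]>.04)&(s*L[:,1]<.075)&(z>.036)&(z<.050)
            m&=(L[:,0]>-.068)&(L[:,0]<.055)
            res.append(np.polyfit(L[m,0],L[m,1],1))
        dt=np.arctan((res[0][0]+res[1][0])/2); off=(res[0][1]+res[1][1])/2
        b=(abs(L[:,0])<.03)&(abs(L[:,1])<.037)&(z>.154)&(z<.172)
        bx=L[b,0]; dx=(np.percentile(bx,3)+np.percentile(bx,97))/2
        th0+=np.degrees(dt); c=c+M@np.array([dx,off])
    return th0,c,res,m.sum(),b.sum(),np.percentile(bx,[3,97]),np.median(z[b]),L
def rims(P,th,c):
    Q=P.reshape(-1,3); Q=Q[np.isfinite(Q[:,0])]; c=np.array(c)
    for it in range(4):
        t=np.radians(th); M=np.array([[np.cos(t),-np.sin(t)],[np.sin(t),np.cos(t)]])
        L=(Q[:,:2]-c)@M; z=Q[:,2]; res=[]
        for s in(1,-1):
            m=(abs(L[:,0])<.052)&(s*L[:,1]>.041)&(s*L[:,1]<.06)&(z>.026)&(z<.038)
            res.append(np.polyfit(L[m,0],L[m,1],1))
        th+=np.degrees(np.arctan((res[0][0]+res[1][0])/2)); c=c+M@np.array([0,(res[0][1]+res[1][1])/2])
    h=(abs(L[:,0]+.0935)<.035)&(abs(L[:,1])<.02)&(z>.068)&(z<.082)
    return th,c,res,m.sum(),L[h].mean(0),np.percentile(L[h],[2,98],axis=0),h.sum()
E
python3 - <<'E'
from meas import *
P=np.load("top0P.npy"); 
r=carrier(P); print(r[:-1])
print(rims(P,-73,(.5085,.1733)))
P=np.load("scene0P.npy"); 
r=carrier(P); print(r[:-1])
print(rims(P,-73,(.5085,.1733)))
E
```

```text
(np.float64(-75.65162362422225), array([ 0.57832091, -0.23939535]), [array([0.01106199, 0.05398227]), array([-0.01104812, -0.05398261])], np.int64(133), np.int64(141), array([-0.00876624,  0.00877294]), np.float64(0.1607934145088168))
(np.float64(-72.45456627116067), array([0.5075685 , 0.17301389]), [array([-0.00409704,  0.0471222 ]), array([ 0.00341112, -0.04713492])], np.int64(109), array([-9.43117810e-02,  7.77093697e-05]), array([[-0.11498318, -0.00641206],
       [-0.07324235,  0.0066442 ]]), np.int64(57))
(np.float64(-75.72582985346546), array([ 0.58112761, -0.23625686]), [array([0.01126145, 0.05435629]), array([-0.01126234, -0.05435627])], np.int64(140), np.int64(138), array([-0.00859597,  0.00859623]), np.float64(0.15954005506113395))
(np.float64(-72.76895149845862), array([0.5102205 , 0.17382897]), [array([-0.00012796,  0.04725776]), array([ 0.00097156, -0.04707469])], np.int64(202), array([-0.09579424, -0.00035317]), array([[-0.11578003, -0.00678632],
       [-0.0740951 ,  0.00657134]]), np.int64(125))
```

```bash
python3 - <<'E'
from h import *
s=observe(); M=R.from_rotvec(s["ee_rot"]).as_matrix(); print(M.round(3)); print("jaw ang",np.degrees(np.arctan2(M[1,1],M[0,1])), s["position"])
c=np.array([.5089,.1734]);t=np.radians(-72.6); print(c-.096*np.array([np.cos(t),np.sin(t)])-s["position"][:2])
E
```

```text
[[-0.948  0.318 -0.   ]
 [ 0.318  0.948 -0.001]
 [-0.    -0.001 -1.   ]]
jaw ang 71.44377517695632 [0.19876136 0.59208586 0.24002891]
[ 0.28143072 -0.32707879]
```

>>> step_arm:
  series:
    - [[0.05,0.02,-0.023,0,-4],[0.05,0.04,-0.047,0,-8],[0.05,0.06,-0.07,0,-12],[0.05,0.08,-0.093,0,-16],[0.05,0.1,-0.117,0,-20],[0.05,0.12,-0.14,0,-24],[0.05,0.14,-0.163,0,-28],[0.05,0.16,-0.187,0,-32],[0.05,0.18,-0.21,0,-36],[0.05,0.2,-0.233,0,-40],[0.05,0.22,-0.257,-0.01,-44],[0.05,0.24,-0.28,-0.02,-48],[0.05,0.26,-0.303,-0.04,-52],[0.05,0.275,-0.32,-0.06,-54],[0.05,0.281,-0.327,-0.08,-54],[0.05,0.281,-0.327,-0.1,-54],[0.05,0.281,-0.327,-0.1,-54],[0.05,0.281,-0.327,-0.1,-54]]
  squeeze: 20

```text
clock: 1.6
position: [0.4789, 0.2647, 0.1393]
ee_rot: [-1.858, -2.531, 0.006]
force: [0.9, -0.6, 0.9]
width: 0.546
```

```bash
cat > snap.py <<'E'
import sys
from meas import *
tag=sys.argv[1]; s=observe(); M=R.from_rotvec(s["ee_rot"]).as_matrix()
print("t",s["clock"],"jaw",np.degrees(np.arctan2(M[1,1],M[0,1])).round(2),"pos",np.round(s["position"],4),"w",s["width"],"F",np.round(s["force"],1),"tq",np.round(s["ft_torque"],2),"zax",M[:,2].round(3))
for n in("scene","top"):
    im,d=eyes.get_image(n); cv2.imwrite(f"pics/{n}_{tag}.png",im[:,:,::-1]); np.savez(f"{n}_{tag}.npz",im=im,d=d,P=cloud(n,d))
E
python3 snap.py a; python3 - <<'E'
from h import *
a=np.load("scene_a.npz")["im"]; crop(a,250,180,400,330,3,"pics/a1.png")
a=np.load("top_a.npz")["im"]; crop(a,220,160,320,260,4,"pics/a2.png")
E
```

```text
t 1.6 jaw 17.44 pos [0.4789 0.2647 0.1393] w 0.5464692258805326 F [ 0.9 -0.6  0.9] tq [-0.04  0.04 -0.03] zax [-0.004 -0.002 -1.   ]
```

View pics/a1.png

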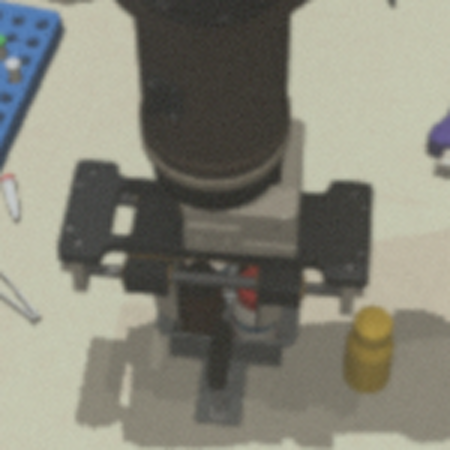

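View pics/a2.png

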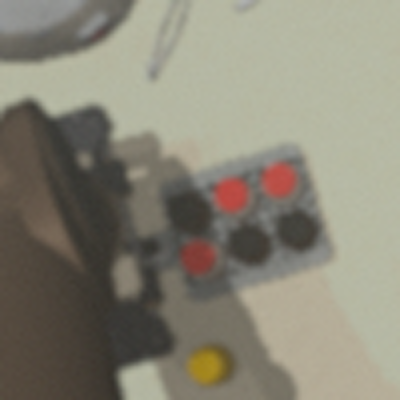

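>>> step_arm:
  series:
    - [[0.05,0.001,0,-0.02,0],[0.05,0.001,0,-0.04,0],[0.05,0.001,0,-0.06,0],[0.05,0.001,0,-0.075,0],[0.05,0.001,0,-0.081,0],[0.05,0.001,0,-0.081,0],[0.03,0.001,0,-0.081,0],[0.02,0.001,0,-0.081,0],[0.01,0.001,0,-0.081,0],[0.01,0.001,0,-0.081,0],[0.01,0.001,0,-0.081,0],[0.01,0.001,0,-0.081,0]]
  squeeze: 20

```text
clock: 2.7
position: [0.481, 0.266, 0.0603]
ee_rot: [-1.857, -2.533, -0.0]
force: [-1.3, -0.0, 1.1]
width: 0.161
```

```bash
python3 snap.py b; python3 - <<'E'
from h import *
a=np.load("scene_b.npz")["im"]; crop(a,250,180,400,330,3,"pics/b1.png")
a=np.load("top_b.npz")["im"]; crop(a,220,160,320,260,4,"pics/b2.png")
from meas import *
A=np.array([[41,20.5],[0,20.5],[-41,-20.5]])/1e3
C=sorted(caps("top",a,(235,190,310,245))['red'],key=lambda c:-c[0][0]); print(C)
th,t,M=rigid(A,plane("top",[c for c,_ in C],.076)[:,:2]); print(np.degrees(th),t)
E
```

```text
t 2.7 jaw 17.5 pos [0.481  0.266  0.0603] w 0.16134026361922374 F [-1.3 -0.   1.1] tq [-0.14  0.35 -0.01] zax [-0.     0.001 -1.   ]
[(array([289.43396226, 204.54716981]), np.int32(53)), (array([277.5, 208. ]), np.int32(58)), (array([269.24444444, 223.6       ]), np.int32(45))]
-72.95020624730721 [0.50820281 0.17239669]
```

View pics/b1.png

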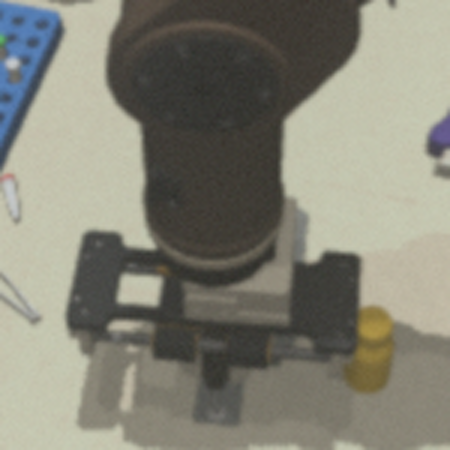

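View pics/b2.png

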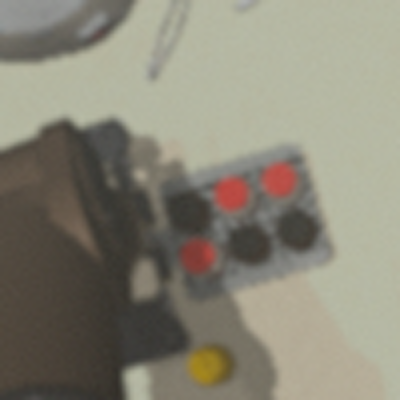

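>>> step_arm:
  series:
    - [[0.01,0.0005,-0.003,0,0],[0.01,0.001,-0.009,0,-0.2],[0.01,0.002,-0.018,0,-0.4],[0.01,0.0035,-0.029,0,-0.6],[0.01,0.005,-0.041,0,-0.8],[0.01,0.0065,-0.054,0,-1],[0.01,0.008,-0.067,0,-1.2],[0.01,0.01,-0.081,0,-1.4],[0.01,0.0115,-0.095,0,-1.6],[0.01,0.0135,-0.109,0,-1.8],[0.01,0.015,-0.123,0,-2],[0.01,0.017,-0.137,0,-2.2],[0.01,0.0185,-0.151,0,-2.4],[0.01,0.0205,-0.165,0,-2.6],[0.01,0.022,-0.178,0,-2.8],[0.01,0.0235,-0.19,0,-3],[0.01,0.0245,-0.2,0,-3.2],[0.01,0.0255,-0.208,0,-3.2],[0.01,0.026,-0.213,0,-3.2],[0.01,0.0265,-0.216,0,-3.2]]

```text
clock: 4.47
position: [0.5073, 0.0492, 0.0603]
ee_rot: [-1.928, -2.479, 0.0]
force: [-0.7, 2.6, 0.9]
width: 0.148
```

```bash
python3 snap.py c; python3 - <<'E'
from meas import *
a=np.load("scene_c.npz")["im"]; crop(a,270,80,420,330,2.4,"pics/c1.png")
a=np.load("top_c.npz")["im"]; crop(a,270,150,430,250,4,"pics/c2.png")
for n in("top","scene"):
    P=np.load(n+"_c.npz")["P"]
    try:
        r=carrier(P); print(n,'carr',r[0],r[1],r[2])
    except Exception as e: print(e)
    try: print(rims(P,-75.7,(.5303,-.044)))
    except Exception as e: print(e)
E
```

```text
t 4.4667 jaw 14.24 pos [0.5073 0.0492 0.0603] w 0.14779339993822319 F [-0.7  2.6  0.9] tq [ 0.46  0.19 -0.  ] zax [-0.001  0.001 -1.   ]
top carr -75.86359552645433 [ 0.57799267 -0.23935388] [array([0.00692677, 0.05366348]), array([-0.00692793, -0.05366346])]
index -1 is out of bounds for axis 0 with size 0
expected non-empty vector for x
(np.float64(-78.12187776783952), array([ 0.53492447, -0.04283773]), [array([0.0094723 , 0.04985259]), array([-0.00944141, -0.04985335])], np.int64(32), array([-0.10326089, -0.00253017]), array([[-0.11621162, -0.0192317 ],
       [-0.08536006,  0.01697232]]), np.int64(105))meas.py:27: RuntimeWarning: Mean of empty slice.
  return th,c,res,m.sum(),L[h].mean(0),np.percentile(L[h],[2,98],axis=0),h.sum()
  ret = um.true_divide(
```

View pics/c1.png

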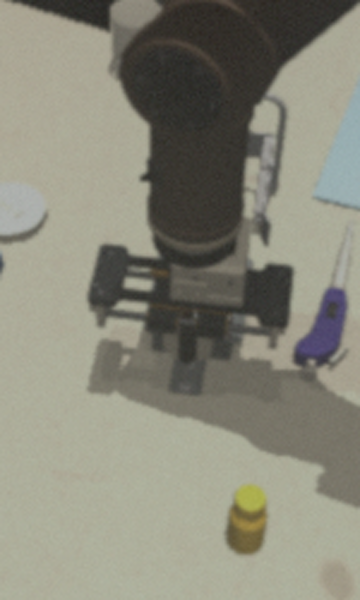

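View pics/c2.png

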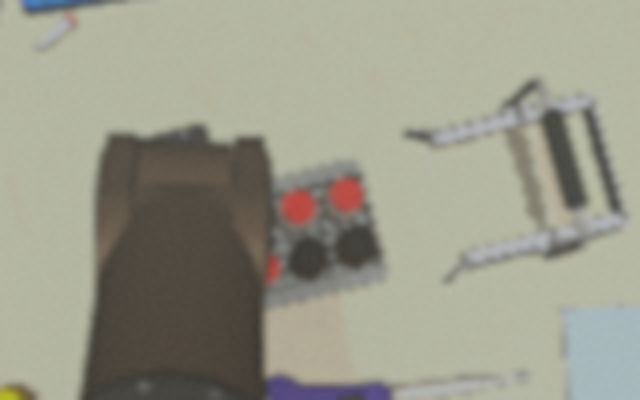

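```bash
cat > rim2.py <<'E'
from meas import *
def rims2(P,th,c,lo,hi=.055):
    Q=P.reshape(-1,3); Q=Q[np.isfinite(Q[:,0])]; c=np.array(c,float)
    for it in range(5):
        t=np.radians(th); M=np.array([[np.cos(t),-np.sin(t)],[np.sin(t),np.cos(t)]])
        L=(Q[:,:2]-c)@M; z=Q[:,2]; res=[]
        for s in(1,-1):
            m=(L[:,0]>lo)&(L[:,0]<hi)&(s*L[:,1]>.041)&(s*L[:,1]<.06)&(z>.026)&(z<.038)
            res.append(np.polyfit(L[m,0],L[m,1],1)); k=m.sum()
        th+=np.degrees(np.arctan((res[0][0]+res[1][0])/2)); c=c+M@np.array([0,(res[0][1]+res[1][1])/2])
    f=(abs(L[:,1])<.05)&(L[:,0]>.04)&(L[:,0]<.075)&(z>.022)&(z<.04)
    return th,c,res,k,np.percentile(L[f,0],97) if f.sum() else None
def rel(ct,cc,th):
    t=np.radians(th); return np.array([[np.cos(t),np.sin(t)],[-np.sin(t),np.cos(t)]])@(np.array(ct)-np.array(cc))
E
python3 - <<'E'
from rim2 import *
P0=np.load("top0P.npy")
print(rims2(P0,-73,(.508,.173),-.055)); print(rims2(P0,-73,(.508,.173),0.0))
P=np.load("top_c.npz")["P"]; r=carrier(P)
t=rims2(P,-75.7,(.529,-.046),0.0); print(t); print(rel(t[1],r[1],r[0]))
im=np.load("top_c.npz")["im"]; C=sorted(caps("top",im,(338,190,370,225))['red'],key=lambda c:-c[0][0]); print(C)
W=plane("top",[c for c,_ in C],.076); print(W, [rel(w[:2],r[1],r[0]) for w in W])
t0=rims2(P0,-73,(.508,.173),-.055); print('orig caps in tray',[rel(w,t0[1],t0[0]) for w in ([.5393,.1394],[.5269,.1788])])
E
```

```text
(np.float64(-72.56124870751334), array([0.50757344, 0.17286904]), [array([-0.00367031,  0.04716289]), array([ 0.00367029, -0.04716289])], np.int64(115), np.float64(0.06140961969403203))
(np.float64(-70.58651026082198), array([0.50673949, 0.17259801]), [array([-0.0100021 ,  0.04746314]), array([ 0.02551961, -0.04774321])], np.int64(57), np.float64(0.06167073381865424))
(np.float64(-75.60122447082544), array([ 0.52956112, -0.04585189]), [array([0.00678205, 0.04705957]), array([-0.00104811, -0.0472686 ])], np.int64(56), np.float64(0.06056032583563639))
[-0.19947067  0.00029433]
[(array([356.43636364, 198.32727273]), np.int32(55)), (array([344.30909091, 201.38181818]), np.int32(55))]
[[ 0.55941483 -0.08032675  0.076     ]
 [ 0.5494237  -0.04054883  0.076     ]] [array([-0.15874861,  0.02082414]), array([-0.19976207,  0.02085058])]
orig caps in tray [array([0.04143874, 0.02023813]), array([0.00013354, 0.02021569])]
```

>>> step_arm:
  series:
    - [[0.01,0.0005,-0.002,0,0],[0.01,0.0017,-0.0068,0,0],[0.01,0.0035,-0.0136,0,0],[0.01,0.0054,-0.0213,0,0],[0.01,0.0074,-0.0291,0,0],[0.01,0.0094,-0.0368,0,0],[0.01,0.0113,-0.0446,0,0],[0.01,0.0133,-0.0523,0,0],[0.01,0.0153,-0.06,0,0],[0.01,0.0173,-0.0678,0,0],[0.01,0.0192,-0.0756,0,0],[0.01,0.0212,-0.0833,0,0],[0.01,0.0232,-0.0911,0,0],[0.01,0.0251,-0.0988,0,0],[0.01,0.0271,-0.1066,0,0],[0.01,0.0291,-0.1143,0,0],[0.01,0.0311,-0.1221,0,0],[0.01,0.033,-0.1298,0,0],[0.01,0.0345,-0.1357,0,0],[0.01,0.0355,-0.1395,0,0]]

```text
clock: 6.23
position: [0.5431, -0.0916, 0.0603]
ee_rot: [-1.93, -2.479, 0.001]
force: [-1.1, 4.8, 4.6]
width: 0.149
```

```bash
python3 snap.py d; python3 - <<'E'
from rim2 import *
im=np.load("top_d.npz")["im"]; crop(im,310,150,440,250,5,"pics/d2.png")
P=np.load("top_d.npz")["P"]
try:
  r=carrier(P); print(r[:3])
  C=sorted(caps("top",im,(370,175,430,225))['red'],key=lambda c:-c[0][0])
  for c,a in C: print(c,a,rel(plane("top",[c],.076)[0][:2],r[1],r[0]))
except Exception as e: print(e)
E
```

```text
t 6.2333 jaw 14.19 pos [ 0.5431 -0.0916  0.0603] w 0.14928218690093983 F [-1.1  4.8  4.6] tq [ 0.8   0.28 -0.01] zax [-0.001 -0.    -1.   ]
(np.float64(-77.67455132471895), array([ 0.57858472, -0.23910288]), [array([-0.02094804,  0.05433705]), array([ 0.02082817, -0.05433887])])
[400.36363636 187.6969697 ] 33 [-0.01097002  0.01837665]
```

View pics/d2.png

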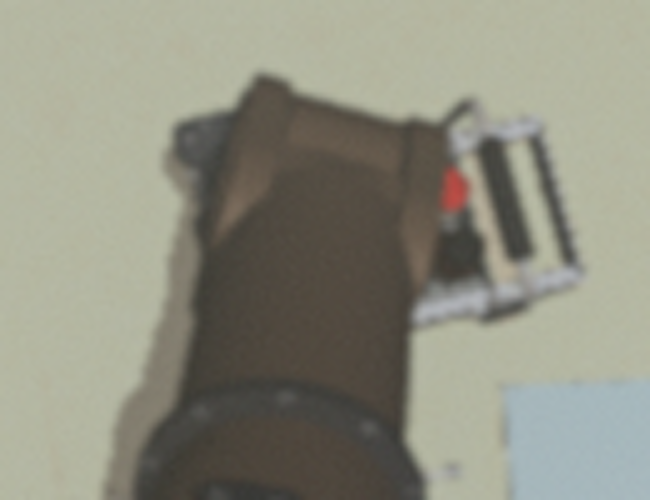

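View pics/scene_d.png

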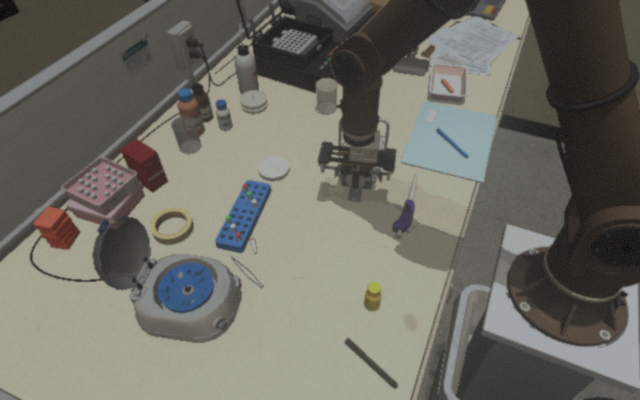

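```bash
python3 - <<'E'
from rim2 import *
s=observe(); tp=np.array(s["position"][:2])
for n,tag in(("scene","d"),("top","d"),("scene","b"),("top","b"),("scene","a"),("scene","c"),("top","c")):
    if tag=="d": tool=np.array([.5431,-.0916]);j=14.2
    if tag=="c": tool=np.array([.5073,.0492]);j=14.2
    if tag=="b": tool=np.array([.481,.266]);j=17.5
    if tag=="a": tool=np.array([.4789,.2647]);j=17.4
    P=np.load(f"{n}_{tag}.npz")["P"].reshape(-1,3); P=P[np.isfinite(P[:,0])]
    t=np.radians(j-90);M=np.array([[np.cos(t),-np.sin(t)],[np.sin(t),np.cos(t)]])
    L=(P[:,:2]-tool)@M
    print(n,tag)
    for z0 in np.arange(.09,.42,.03):
        m=(abs(L[:,0])<.2)&(abs(L[:,1])<.12)&(P[:,2]>z0)&(P[:,2]<z0+.03)
        m&= (L[:,0]<.085) if tag=="d" else True
        if m.sum()>5: print(' z%.2f n%d x[%.3f %.3f] y[%.3f %.3f]'%(z0,m.sum(),*np.percentile(L[m,0],[1,99]),*np.percentile(L[m,1],[1,99])))
E
```

```text
scene d
 z0.09 n43 x[-0.037 -0.001] y[-0.083 0.086]
 z0.12 n646 x[-0.038 0.027] y[-0.086 0.092]
 z0.15 n1000 x[-0.036 0.034] y[-0.091 0.096]
 z0.18 n167 x[-0.038 0.023] y[-0.047 0.018]
 z0.21 n358 x[-0.039 0.028] y[-0.047 0.036]
 z0.24 n397 x[-0.043 0.000] y[-0.039 0.043]
 z0.27 n368 x[-0.043 -0.006] y[-0.038 0.040]
 z0.30 n439 x[-0.042 -0.007] y[-0.038 0.049]
 z0.33 n426 x[-0.043 -0.006] y[-0.037 0.039]
 z0.36 n405 x[-0.060 0.015] y[-0.043 0.056]
 z0.39 n542 x[-0.069 0.009] y[-0.065 0.066]
top d
 z0.12 n29 x[-0.036 -0.024] y[0.029 0.081]
 z0.15 n104 x[-0.036 -0.000] y[0.053 0.094]
 z0.39 n8 x[-0.064 0.043] y[-0.014 0.040]
scene b
 z0.09 n42 x[-0.035 0.003] y[-0.083 0.087]
 z0.12 n864 x[-0.036 0.028] y[-0.086 0.090]
 z0.15 n1646 x[-0.035 0.036] y[-0.091 0.095]
 z0.18 n119 x[-0.037 0.023] y[-0.048 0.018]
 z0.21 n456 x[-0.037 0.033] y[-0.048 0.032]
 z0.24 n496 x[-0.042 0.002] y[-0.040 0.042]
 z0.27 n409 x[-0.041 -0.004] y[-0.038 0.039]
 z0.30 n533 x[-0.044 -0.006] y[-0.038 0.039]
 z0.33 n442 x[-0.041 -0.009] y[-0.038 0.036]
 z0.36 n240 x[-0.053 -0.043] y[-0.039 0.034]
 z0.39 n809 x[-0.
[... 630 characters left out ...]
03] y[-0.040 0.041]
 z0.33 n595 x[-0.042 -0.001] y[-0.039 0.043]
 z0.36 n528 x[-0.046 -0.006] y[-0.037 0.040]
 z0.39 n698 x[-0.044 -0.002] y[-0.038 0.040]
scene c
 z0.09 n39 x[-0.037 0.009] y[-0.083 0.087]
 z0.12 n747 x[-0.038 0.027] y[-0.087 0.092]
 z0.15 n1206 x[-0.037 0.035] y[-0.091 0.096]
 z0.18 n159 x[-0.038 0.016] y[-0.048 0.019]
 z0.21 n403 x[-0.038 0.033] y[-0.047 0.035]
 z0.24 n438 x[-0.043 -0.000] y[-0.040 0.043]
 z0.27 n390 x[-0.041 -0.006] y[-0.038 0.041]
 z0.30 n486 x[-0.042 -0.007] y[-0.038 0.043]
 z0.33 n461 x[-0.041 -0.007] y[-0.038 0.041]
 z0.36 n313 x[-0.056 -0.005] y[-0.040 0.049]
 z0.39 n629 x[-0.060 -0.032] y[-0.037 0.060]
top c
 z0.15 n47 x[-0.014 0.036] y[0.079 0.094]
```

>>> step_arm:
  series:
    - [[0.01,0.0007,-0.0029,0,0],[0.01,0.002,-0.0078,0,0],[0.01,0.0032,-0.0126,0,0],[0.01,0.0044,-0.0174,0,0],[0.01,0.0057,-0.0223,0,0],[0.01,0.0069,-0.0271,0,0],[0.01,0.0081,-0.032,0,0],[0.01,0.0093,-0.0368,0,0],[0.01,0.0103,-0.0407,0,0],[0.01,0.0111,-0.0436,0,0],[0.01,0.0117,-0.046,0,0],[0.01,0.0122,-0.048,0,0],[0.01,0.0125,-0.0494,0,0],[0.01,0.0128,-0.0504,0,0],[0.01,0.013,-0.0513,0,0],[0.01,0.0133,-0.0523,0,0],[0.01,0.0135,-0.0533,0,0],[0.01,0.0138,-0.0542,0,0],[0.01,0.014,-0.0552,0,0],[0.01,0.014,-0.0552,0,0]]

```text
clock: 8.0
position: [0.5571, -0.1471, 0.0603]
ee_rot: [1.93, 2.478, -0.002]
force: [-1.8, 4.8, 5.7]
width: 0.15
```

```bash
python3 snap.py e; python3 - <<'E'
from rim2 import *
im=np.load("top_e.npz")["im"]; crop(im,330,150,440,230,6,"pics/e2.png")
im=np.load("scene_e.npz")["im"]; crop(im,300,60,420,220,3.6,"pics/e1.png")
E
```

```text
t 8.0 jaw 14.17 pos [ 0.5571 -0.1471  0.0603] w 0.14967589563967776 F [-1.8  4.8  5.7] tq [1.12 0.38 0.02] zax [-0.    -0.001 -1.   ]
```

View pics/e2.png

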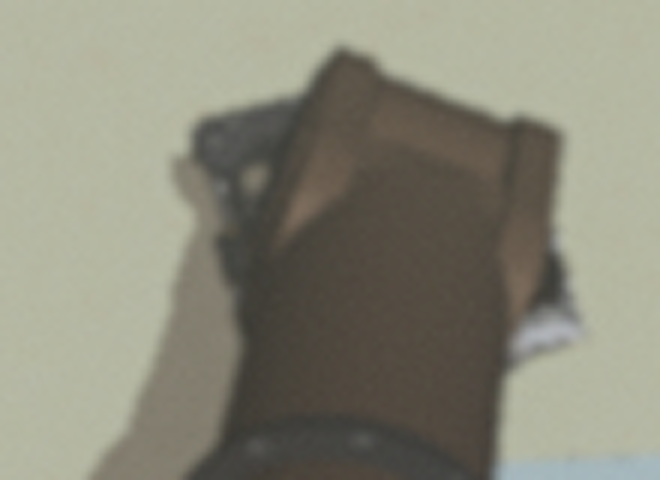

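View pics/e1.png

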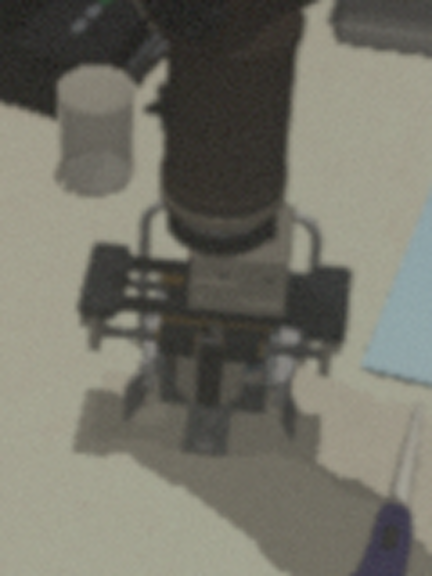

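>>> step_arm:
  series:
    - [[0.01,0.0002,-0.001,0,0],[0.01,0.0005,-0.002,0,0],[0.01,0.0007,-0.003,0,0],[0.01,0.001,-0.004,0,0],[0.01,0.001,-0.004,0,0],[0.025,0.001,-0.004,0,0],[0.04,0.001,-0.004,0,0],[0.04,0.001,-0.004,0,0],[0.04,0.001,-0.004,0,0],[0.04,0.001,-0.004,0.01,0],[0.04,0.001,-0.004,0.03,0],[0.04,0.001,-0.004,0.06,0],[0.04,0.001,-0.004,0.09,0],[0.04,-0.004,0.016,0.12,0],[0.04,-0.012,0.046,0.14,0],[0.04,-0.02,0.08,0.16,0],[0.04,-0.03,0.116,0.17,0],[0.04,-0.04,0.15,0.17,0],[0.04,-0.04,0.16,0.17,0]]

```text
clock: 9.68
position: [0.5158, 0.0186, 0.2318]
ee_rot: [-1.923, -2.484, -0.003]
force: [-0.1, 0.7, -0.3]
width: 0.44
```

```bash
python3 snap.py f; python3 - <<'E'
from rim2 import *
im=np.load("top_f.npz")["im"]; crop(im,340,150,440,230,7,"pics/f2.png")
im=np.load("scene_f.npz")["im"]; crop(im,300,60,420,220,3.6,"pics/f1.png")
P=np.load("top_f.npz")["P"]
r=carrier(P); print(r[:3])
im=np.load("top_f.npz")["im"]
for c,a in caps("top",im,(350,160,430,230))['red']: print(c,a,rel(plane("top",[c],.076)[0][:2],r[1],r[0]))
E
```

```text
t 9.6833 jaw 14.5 pos [0.5158 0.0186 0.2318] w 0.44013308740314544 F [-0.1  0.7 -0.3] tq [-0.09  0.07  0.06] zax [ 0.001  0.002 -1.   ]
(np.float64(-76.45138653298686), array([ 0.57964577, -0.24441868]), [array([0.01456506, 0.05369265]), array([-0.01456908, -0.05369254])])
[417.2        182.70909091] 55 [0.04164441 0.02176421]
[404.1025641  186.07692308] 39 [-0.00275575  0.02111359]
[396.25862069 200.72413793] 58 [-0.04003699 -0.01955116]
```

View pics/f2.png

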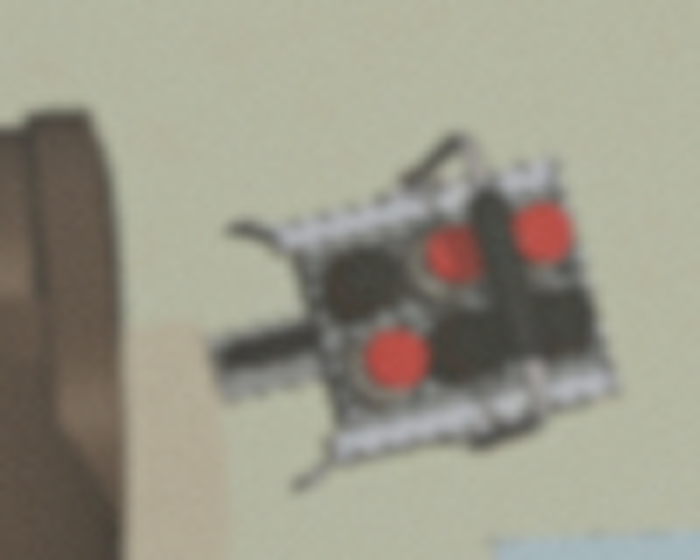

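View pics/f1.png

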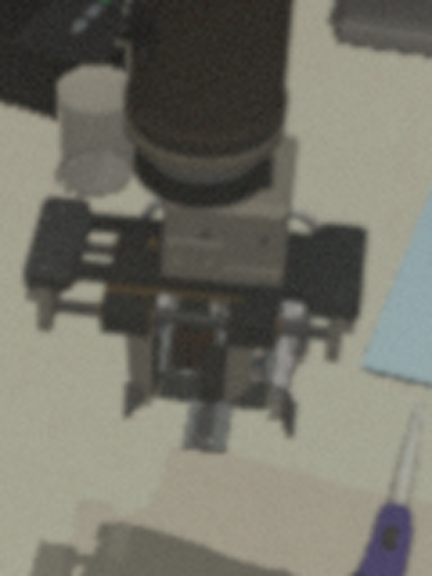

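>>> step_arm:
  series:
    - [[0.06,0.003,-0.01,0.003,-4],[0.06,0.007,-0.028,0.003,-10],[0.06,0.012,-0.048,0.003,-16],[0.06,0.017,-0.068,0.003,-22],[0.06,0.022,-0.088,0.003,-28],[0.06,0.027,-0.108,0.003,-34],[0.06,0.032,-0.128,0.003,-40],[0.06,0.037,-0.148,0.003,-46],[0.06,0.042,-0.168,0.003,-52],[0.06,0.047,-0.188,0.003,-58],[0.06,0.052,-0.208,0.003,-64],[0.06,0.057,-0.228,0.003,-70],[0.06,0.061,-0.245,0.003,-76],[0.06,0.064,-0.256,0.003,-82],[0.06,0.0654,-0.262,0.003,-87],[0.06,0.0654,-0.2623,0.003,-90.5],[0.06,0.0654,-0.2623,0.003,-90.5],[0.06,0.0654,-0.2623,0.003,-90.5]]

```text
clock: 11.28
position: [0.5817, -0.2482, 0.234]
ee_rot: [3.117, 0.382, -0.002]
force: [-0.1, -0.3, -0.9]
width: 0.651
```

```bash
python3 snap.py g; python3 - <<'E'
from rim2 import *
im=np.load("top_g.npz")["im"]; crop(im,340,130,460,230,6,"pics/g2.png")
im=np.load("scene_g.npz")["im"]; crop(im,300,40,440,220,3.3,"pics/g1.png")
E
```

```text
t 11.2833 jaw -76.04 pos [ 0.5817 -0.2482  0.234 ] w 0.6513415983494181 F [-0.1 -0.3 -0.9] tq [-0.04  0.14 -0.01] zax [-0.001 -0.001 -1.   ]
```

View pics/g2.png

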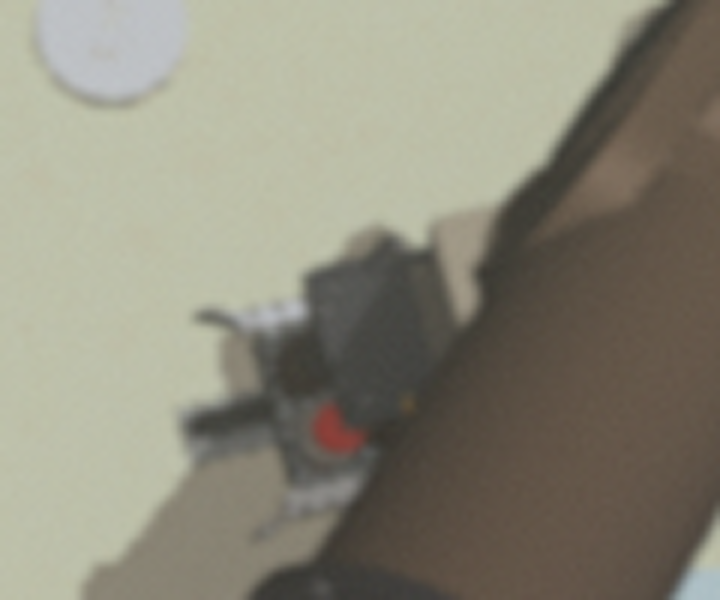

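View pics/g1.png

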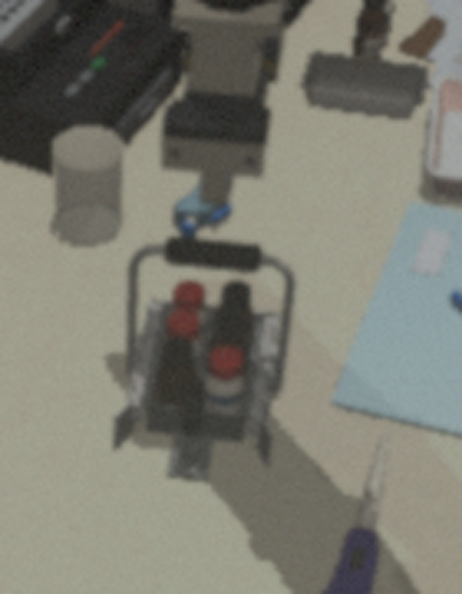

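```bash
python3 - <<'E'
from rim2 import *
P=np.load("scene_g.npz")["P"]
r=carrier(P,c0=(.581,-.241)); print(r[:-1]); L=r[-1]; Q=P.reshape(-1,3); Q=Q[np.isfinite(Q[:,0])]; z=Q[:,2]
b=(abs(L[:,0])<.03)&(abs(L[:,1])<.06)&(z>.142)&(z<.172); print('bar y',np.percentile(L[b,1],[1,99]))
h=(L[:,0]<-.06)&(L[:,0]>-.13)&(abs(L[:,1])<.02)&(z>.068)&(z<.082); print('handle',h.sum(),L[h].mean(0),np.percentile(L[h],[2,98],axis=0))
im=np.load("scene_g.npz")["im"]
for c,a in caps("scene",im,(340,115,380,160))['red']: print(c,a,rel(plane("scene",[c],.076)[0][:2],r[1],r[0]))
s=observe(); print(s["position"])
# rotation-centre: fingertip
f=(z>.2)&(z<.245)&(abs(L[:,0])<.06)&(abs(L[:,1])<.05); print(f.sum(),np.percentile(L[f],[2,50,98],axis=0))
E
```

```text
(np.float64(-75.72839597075047), array([ 0.58263566, -0.24082991]), [array([0.00999724, 0.05445096]), array([-0.00999738, -0.05445095])], np.int64(134), np.int64(136), array([-0.00778395,  0.00778393]), np.float64(0.15896446825847632))
bar y [-0.0573949   0.05694462]
handle 65 [-0.09542176  0.00052344] [[-0.11551195 -0.00588881]
 [-0.0711389   0.00728063]]
[ 0.58198021 -0.24718343  0.23411889]
49 [[-4.27353331e-02 -1.08862574e-02]
 [-3.91854521e-02 -2.24031718e-06]
 [-2.45127815e-02  1.03510716e-02]]
```

>>> step_arm:
  series:
    - [[0.06,0,0.0035,0,0],[0.06,0,0.0035,-0.015,0],[0.06,0,0.0035,-0.035,0],[0.06,0,0.0035,-0.055,0],[0.06,0,0.0035,-0.072,0],[0.06,0,0.0035,-0.084,0],[0.06,0,0.0035,-0.089,0],[0.06,0,0.0035,-0.089,0],[0.06,0,0.0035,-0.089,0]]

```text
clock: 12.13
position: [0.5823, -0.2439, 0.1457]
ee_rot: [3.117, 0.384, 0.0]
force: [-0.6, 0.5, 0.9]
width: 0.654
```

```bash
python3 snap.py h; python3 - <<'E'
from rim2 import *
im=np.load("scene_h.npz")["im"]; crop(im,300,40,440,220,3.3,"pics/h1.png")
E
```

```text
t 12.1333 jaw -75.95 pos [ 0.5823 -0.2439  0.1457] w 0.6535821605327962 F [-0.6  0.5  0.9] tq [-0.13  0.17  0.03] zax [ 0.    -0.001 -1.   ]
```

View pics/h1.png

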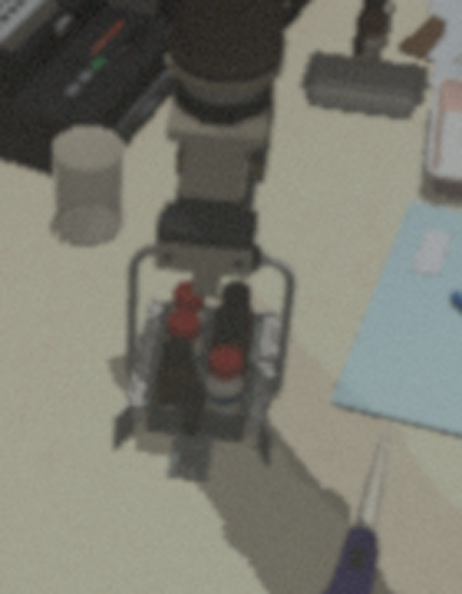

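>>> step_arm:
  series:
    - [[0.05,0,0,0,0],[0.04,0,0,0,0],[0.035,0,0,0,0],[0.03,0,0,0,0],[0.025,0,0,0,0],[0.02,0,0,0,0],[0.01,0,0,0,0],[0.01,0,0,0,0],[0.01,0,0,0,0],[0.01,0,0,0,0],[0.01,0,0,0,0]]
  squeeze: 45

```text
clock: 13.15
position: [0.5825, -0.244, 0.1461]
ee_rot: [3.117, 0.384, 0.001]
force: [0.7, 0.8, -2.1]
width: 0.17
```

```bash
python3 snap.py i; python3 - <<'E'
from rim2 import *
im=np.load("scene_i.npz")["im"]; crop(im,300,40,440,220,3.3,"pics/i1.png")
P=np.load("scene_i.npz")["P"]; Q=P.reshape(-1,3); Q=Q[np.isfinite(Q[:,0])]; z=Q[:,2]
for th,c in((-75.73,(.58264,-.24083)),):
    t=np.radians(th);M=np.array([[np.cos(t),-np.sin(t)],[np.sin(t),np.cos(t)]]);L=(Q[:,:2]-c)@M
    h=(L[:,0]<-.06)&(L[:,0]>-.13)&(abs(L[:,1])<.02)&(z>.068)&(z<.082); print('handle',h.sum(),L[h].mean(0),np.percentile(L[h],[2,98],axis=0))
    for s in(1,-1):
        m=(L[:,0]>-.068)&(L[:,0]<.0)&(s*L[:,1]>.04)&(s*L[:,1]<.075)&(z>.036)&(z<.050); print(np.polyfit(L[m,0],L[m,1],1),np.percentile(L[m,0],[2,98]))
    m=(L[:,0]>-.1)&(L[:,0]<.0)&(abs(L[:,1])>.04)&(abs(L[:,1])<.075)&(z>.036)&(z<.050);print(np.percentile(L[m,0],1))
E
```

```text
t 13.15 jaw -75.96 pos [ 0.5825 -0.244   0.1461] w 0.17026254369809826 F [ 0.7  0.8 -2.1] tq [-0.03  0.21 -0.02] zax [ 0.001 -0.001 -1.   ]
handle 63 [-0.09419024  0.00082157] [[-0.11420623 -0.00572281]
 [-0.07341967  0.00758981]]
[0.05607806 0.05581712] [-0.06474209 -0.00089406]
[-0.10789294 -0.05741904] [-0.06548939 -0.0009234 ]
-0.0879253154731299
```

View pics/i1.png

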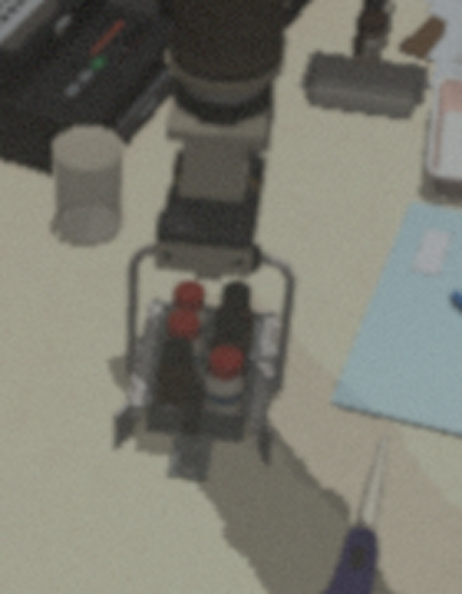

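>>> step_arm:
  series:
    - [[0.01,0,0,0.001,0],[0.01,0,0,0.002,0],[0.01,0,0,0.003,0],[0.01,0,0,0.004,0],[0.01,0,0,0.005,0],[0.01,0,0,0.006,0],[0.01,0,0,0.007,0],[0.01,0,0,0.008,0],[0.01,0,0,0.009,0],[0.01,0,0,0.01,0],[0.01,0,0,0.012,0],[0.01,0,0,0.014,0],[0.01,0,0,0.017,0],[0.01,0,0,0.02,0],[0.01,0,0,0.02,0]]
  squeeze: 50

```text
clock: 14.5
position: [0.5828, -0.2442, 0.1669]
ee_rot: [3.116, 0.384, 0.003]
force: [0.1, -0.4, -6.0]
width: 0.171
```

```bash
python3 snap.py j; python3 - <<'E'
from rim2 import *
im=np.load("scene_j.npz")["im"]; crop(im,300,40,440,220,3.3,"pics/j1.png")
im=np.load("top_j.npz")["im"]; crop(im,340,130,460,230,6,"pics/j2.png")
E
```

```text
t 14.5 jaw -75.96 pos [ 0.5828 -0.2442  0.1669] w 0.17117509367759903 F [ 0.1 -0.4 -6. ] tq [-0.11  0.09 -0.02] zax [ 0.002 -0.002 -1.   ]
```

View pics/j1.png

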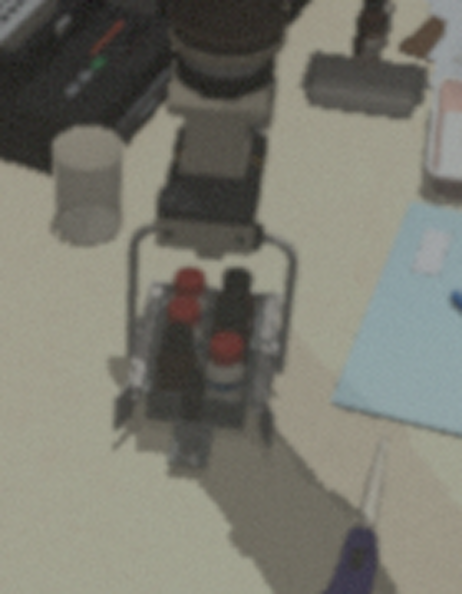

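View pics/j2.png

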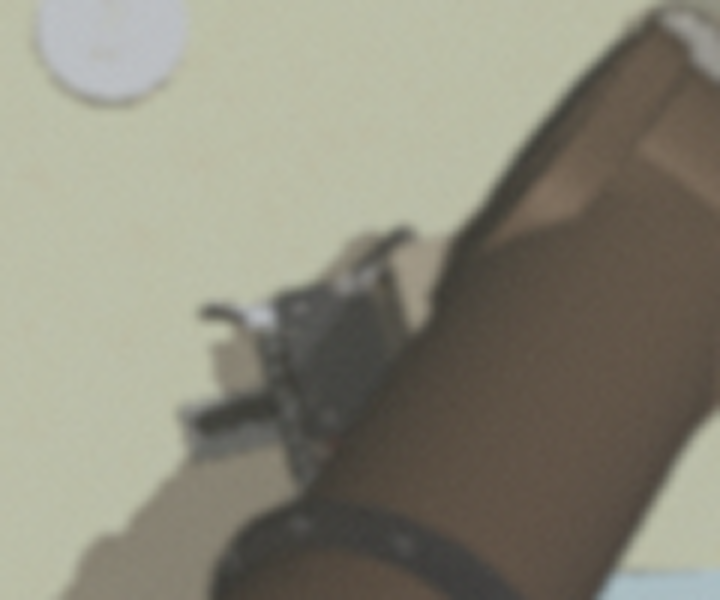

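>>> step_arm:
  series:
    - [[0.01,0,0,0.002,0],[0.01,0,0,0.006,0],[0.01,0,0,0.012,0],[0.01,0,0,0.02,0],[0.01,0,0,0.03,0],[0.01,0,0,0.04,0],[0.01,0,0,0.05,0],[0.01,0,0,0.06,0],[0.01,0,0,0.07,0],[0.01,0,0,0.08,0],[0.01,0,0,0.09,0],[0.01,0,0,0.1,0],[0.01,0,0,0.11,0],[0.01,0,0,0.12,0],[0.01,0,0,0.128,0],[0.01,0,0,0.134,0],[0.01,0,0,0.138,0],[0.01,0,0,0.14,0],[0.01,0,0,0.14,0],[0.01,0,0,0.14,0]]

```text
clock: 16.27
position: [0.5825, -0.2439, 0.306]
ee_rot: [3.117, 0.384, 0.001]
force: [0.0, 0.6, -6.4]
width: 0.169
```

>>> step_arm:
  series:
    - [[0.01,0,0,0,0],[0.01,0,0,0,0],[0.01,0,0,0,0],[0.01,0,0,0,0],[0.01,0,0,0,0],[0.01,0,0,0,0]]

```text
clock: 16.77
position: [0.5824, -0.2439, 0.3059]
ee_rot: [3.117, 0.384, 0.001]
force: [0.5, 0.4, -7.1]
width: 0.169
```

```bash
python3 snap.py k; python3 - <<'E'
from rim2 import *
im=np.load("scene_k.npz")["im"]; crop(im,290,20,440,220,3,"pics/k1.png")
P=np.load("scene_k.npz")["P"]; Q=P.reshape(-1,3); Q=Q[np.isfinite(Q[:,0])]; z=Q[:,2]
t=np.radians(-75.9);M=np.array([[np.cos(t),-np.sin(t)],[np.sin(t),np.cos(t)]]);L=(Q[:,:2]-[.5835,-.242])@M
h=(L[:,0]<-.065)&(L[:,0]>-.125)&(abs(L[:,1])<.009)&(z>.15)&(z<.26)
for a,b in((-.12,-.1),(-.1,-.09),(-.09,-.075)):
    m=h&(L[:,0]>a)&(L[:,0]<b); print('handle',a,m.sum(),np.percentile(z[m],[50,95]))
print(L[h].min(0),L[h].max(0))
for s in(1,-1):
  m=(L[:,0]>-.068)&(L[:,0]<.06)&(s*L[:,1]>.045)&(s*L[:,1]<.07)&(z>.18)&(z<.22); print(s,m.sum(),np.polyfit(L[m,0],z[m],1),z[m].mean(),L[m].min(0),L[m].max(0))
E
```

```text
t 16.7667 jaw -75.96 pos [ 0.5824 -0.2439  0.3059] w 0.16890179625189636 F [ 0.5  0.4 -7.1] tq [-0.07  0.16  0.06] zax [ 0.001 -0.001 -1.   ]
handle -0.12 121 [0.19839634 0.22891965]
handle -0.1 25 [0.22696968 0.2297388 ]
handle -0.09 43 [0.17960491 0.22975483]
[-0.11848431 -0.00874673] [-0.06651571  0.0087397 ]
1 220 [0.01956688 0.197689  ] 0.1975510406937324 [-0.06781017  0.04505536] [0.05933541 0.06906612]
-1 220 [0.02524553 0.19771139] 0.19751967609950952 [-0.06768215 -0.06984457] [ 0.05984422 -0.04519771]
```

View pics/k1.png

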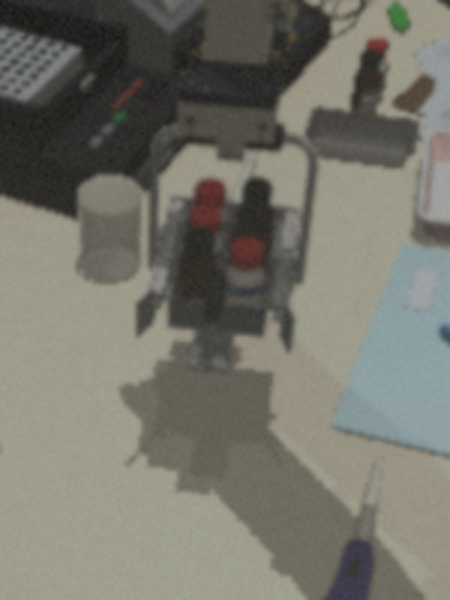

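View pics/scene_k.png

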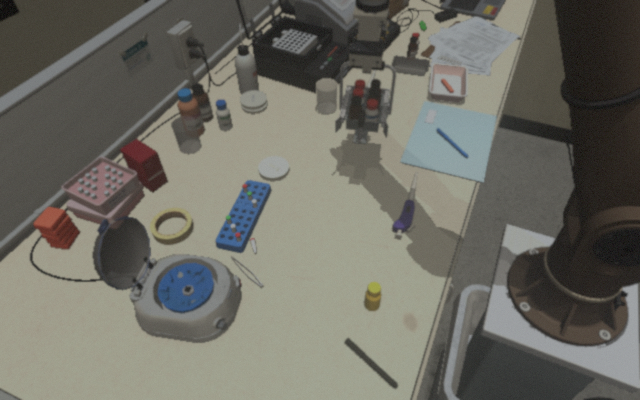

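View pics/top_k.png

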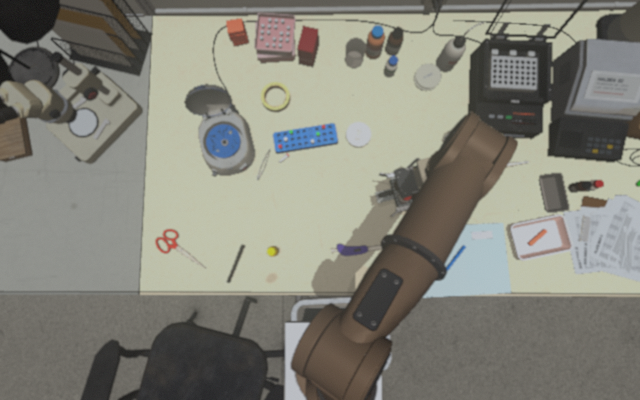

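```bash
python3 - <<'E'
from rim2 import *
t=np.radians(-75.8);M=np.array([[np.cos(t),-np.sin(t)],[np.sin(t),np.cos(t)]])
for tag,dz in(("g",0),("k",.16)):
    Q=np.load(f"scene_{tag}.npz")["P"].reshape(-1,3); Q=Q[np.isfinite(Q[:,0])]; z=Q[:,2]-dz; L=(Q[:,:2]-[.5828,-.2412])@M
    for s in(1,-1):
        m=(L[:,0]>-.068)&(L[:,0]<-.01)&(s*L[:,1]>.05)&(s*L[:,1]<.06)&(z>.034)&(z<.052); print(tag,s,m.sum(),np.polyfit(L[m,0],z[m],1))
    h=(L[:,0]<-.07)&(L[:,0]>-.125)&(abs(L[:,1])<.009)&(z>.06)&(z<.085); print(np.polyfit(L[h,0],z[h],1),np.percentile(L[h,0],[2,98]))
E
```

```text
g 1 48 [0.00492205 0.04075112]
g -1 43 [0.0221538  0.04083667]
[0.07879498 0.07991287] [-0.11628493 -0.07175423]
k 1 48 [-0.00073926  0.04014963]
k -1 51 [0.01317807 0.04013091]
[0.06016002 0.07298506] [-0.11680212 -0.07215866]
```

```bash
python3 -c "
from cell import arm,observe
s=observe(); print(s['clock'],s['position'],s['force'],s['width']); print(arm.sign_off())"
```

```text
16.8667 [ 0.58244578 -0.24390893  0.3059454 ] [ 0.26619336 -0.67753248 -6.77757175] 0.17059264388099857
the job is handed in; nothing more can be done
None
```

I slid the tray along the bench by its handle into the carrier until it was home against the stop. I then gripped the carrier at the middle of its overhead bar, raised it 16 cm, and handed the job in while still holding it. The clock read 16.9 s.

**Tray home:** After I let go of the tray, the caps and handle put it within about 1 mm of fully home. The last few millimetres of pushing also moved the loose carrier about 5 mm.

**In the air:**
- **Behind the lips:** The tray handle's height matches the tray having dropped 6 mm onto the ledges. Along the carrier it had moved only about 0.5 mm. The lips themselves could not be seen directly.
- **Level:** The carrier's tilt changed by about 0.4° from where it stood on the bench.
- **Weight:** The wrist carried about 7 N, which is the full load. Jaw opening was about 15.6 mm on the 16 mm bar.
- **Bottles and bystanders:** The last clear scene view shows the bottles upright as far as they can be seen; the gripper and the front bottles partly hide the far ones. The other things on the bench look undisturbed, though I judged that by eye.

**Disagreements:** The two cameras differ by 2–4 mm in absolute position, so I used their average. A single-view carrier angle of -77.7°, taken while the arm hid part of the carrier, did not fit the other readings and I ignored it.

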